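# Tap the jammed test bars out of a narrow-necked flask

### The job

Two orange test bars have jammed side by side in the neck of the flask in the tipping stand. Set the steel tray on the bench close up to the front of the stand, squarely under the flask's mouth with its grip plate pointing away from the stand; then swing the flask fully mouth-down by the bail handle, let go, and tap the side of the flask until both bars have dropped into the tray. Finally bring the flask back level with the tray and bars left where they are, and leave the measuring cylinder, vial, jar and reagent bottle undisturbed.

Things in the scene. Friction and masses are not known exactly. Their poses are not given: they have to be found in the camera images.
- stand: Grey tipping stand, fixed to the bench. Origin on the bench below its axle. +x points to the mouth side (front), y along the axle (+y is the left side looking along +x), z up. Base plate 12 mm high reaching x = -85 to +65 mm, y = +-55 mm. Two uprights 26 mm wide (x), at y = +-46 to +-54 mm (axle hubs out to +-60 mm), up to z = 204 mm. Axle at x = 0, z = 190 mm.
- tipper (a joint): Tilt of the flask carrier about the axle (rad). 0 = flask level, as at the start; grows as the mouth goes down and the handle up; stop at 0.52 (fully mouth-down). Stiff friction (0.45 N m): stays where it is left, about 5 N at the handle moves it; swing it smoothly, as a jerk may loosen the bars too soon. Turned by q, a carrier point (x, z) from the axle goes to (x cos q + z sin q, z cos q - x sin q).
- handle (a point): Middle of the black cross bar of the bail handle behind the flask: round bar 12 mm thick, 85 mm long along the stand's y between two side arms (75 mm clear between them), 90 mm behind the axle, 64 mm clear behind the flask; at the start at height 190 mm, fully mouth-down at 235 mm. It can be held from above and turns in the grip as it swings.
- flask (a joint): Sideways shift of the flask along the stand's +y (m). 0 at rest; a sprung mount (2000 N/m) lets it give 7 mm either way and brings it back. A brisk tap or knock on the side jolts the flask and makes the bars slip 1 to 15 mm towards the mouth; up to about ten taps may be needed. They do not slide out by themselves.
- mouth (a point): Centre of the flask's mouth, 130 mm in front of the axle on the flask's centre line. The flask is flat-sided, pale and translucent: body 72 wide x 64 high mm, from 20 mm behind to 68 mm in front of the axle, shoulder to 92 mm, neck 50 x 38 mm outside (42 x 30 inside) to the mouth.
- side_left (a point): Tapping point at the centre of the flask's flat side at +y of the stand, 45 mm in front of the axle on the centre line's height, 36 mm from the centre line. Moves with the flask.
- side_right (a point): The same point on the side at -y of the stand.
- tray_spot (a point): Point on the bench, 150 mm in front of the axle, over which the tray's centre belongs (15 mm gap between stand base and tray); up to 10 mm nearer or 30 mm farther from the stand or 30 mm sideways will do.
- tray: Loose steel tray, 140 x 100 x 32 mm, walls 4 mm, 0.25 kg. Origin at the centre of its underside. A black grip plate 10 mm thick (x), 50 mm wide (y) stands on its +x end wall at x = +71 mm, z = 27 to 65 mm: pinch it from above along x. Belongs with its +x along the stand's +x.
- grip_plate (a point): Middle of the top edge of the tray's grip plate, 65 mm above the tray's underside.
- bar_a: Orange hard-rubber test bar 70 x 16 x 12 mm, 30 g; origin at the centre of its underside, x along its length. Starts on the neck's floor at the stand's +y side, its end sticking out of the mouth. Drops out when its middle passes the mouth.
- bar_b: The same bar on the stand's -y side of the neck.
- grad_cylinder: Bystander: clear measuring cylinder on a blue foot 48 x 56 mm, tube 27 mm thick, 191 mm tall, origin under its middle. Stands close beside the flask on one side, so the flask is better tapped from the other.
- vial: Bystander: red-capped vial, 21 mm thick, 45 mm tall, origin under its middle. Stands beside the flask on the side opposite the measuring cylinder.
- reagent_bottle: Bystander: white square bottle 87 x 86 x 142 mm, origin under its middle, close beside the tray's start.
- jar: Bystander: jar with green cap, 47 mm thick, 83 mm tall, origin under its middle, close beside the tray's destination.
Not all that is in view belongs to the job. There is more than one size of the tray; the job needs the larger.

How it is judged (in metres and radians):
On the way, in this order (a step that is already met when the one before it is completed fails the run):
1. the tray stands flat in front of the stand under the mouth, grip plate on the far end, with both bars still in the neck (x of tray in the frame of stand between 0.125 and 0.18 m and y of tray in the frame of stand between -0.03 and 0.03 m and x of grip_plate in the frame of stand above 0.17 m and angle between the x axis of tray and the x axis of stand, either way round below 0.3 rad and height (world z) of tray below 0.006 m and angle between tray's own z axis and vertical below 0.1 rad and height (world z) of each of bar_a, bar_b above 0.09 m), for 0.2 s.
2. the flask is swung mouth-down (over 0.46 rad), both bars still jammed, the tray in place (all of step 1 and value of joint tipper above 0.46 rad), for 0.1 s.
3. a tap on its side shifts the mouth-down flask by more than 2 mm on its mount (value of joint tipper above 0.46 rad and (value of joint flask above 0.002 m or value of joint flask below -0.002 m)).
4. both bars lie in the tray while the flask is still mouth-down (value of joint tipper above 0.46 rad and x of bar_a in the frame of tray between -0.068 and 0.068 m and y of bar_a in the frame of tray between -0.048 and 0.048 m and z of bar_a in the frame of tray between -0.002 and 0.06 m and x of bar_b in the frame of tray between -0.068 and 0.068 m and y of bar_b in the frame of tray between -0.048 and 0.048 m and z of bar_b in the frame of tray between -0.002 and 0.06 m), for 0.2 s.
At the end, for the whole second after the job is handed in: Flask level again (under 0.08 rad); tray flat in its place (centre 125 to 180 mm in front of the axle, within 30 mm sideways, turned under 0.3 rad, grip plate on the far end); both bars at rest inside the tray, flat or leaning on a wall (middle within the walls, under 60 mm up) (value of joint tipper below 0.08 rad and x of tray in the frame of stand between 0.125 and 0.18 m and y of tray in the frame of stand between -0.03 and 0.03 m and x of grip_plate in the frame of stand above 0.17 m and angle between the x axis of tray and the x axis of stand, either way round below 0.3 rad and height (world z) of tray below 0.006 m and angle between tray's own z axis and vertical below 0.1 rad and x of bar_a in the frame of tray between -0.068 and 0.068 m and y of bar_a in the frame of tray between -0.048 and 0.048 m and z of bar_a in the frame of tray between -0.002 and 0.06 m and x of bar_b in the frame of tray between -0.068 and 0.068 m and y of bar_b in the frame of tray between -0.048 and 0.048 m and z of bar_b in the frame of tray between -0.002 and 0.06 m and linear speed of each of bar_a, bar_b, tray below 0.02 m/s); the robot touches nothing.
It fails at once if the measuring cylinder is shifted by more than 3 cm or tipped over (distance of grad_cylinder from where it was at the start of the episode above 0.03 m or angle between grad_cylinder's own z axis and vertical above 0.5 rad).
It fails at once if the red-capped vial is shifted by more than 3 cm or tipped over (distance of vial from where it was at the start of the episode above 0.03 m or angle between vial's own z axis and vertical above 0.5 rad).
It fails at once if the white reagent bottle is shifted by more than 3 cm or tipped over (distance of reagent_bottle from where it was at the start of the episode above 0.03 m or angle between reagent_bottle's own z axis and vertical above 0.5 rad).
It fails at once if the green-capped jar is shifted by more than 3 cm or tipped over (distance of jar from where it was at the start of the episode above 0.03 m or angle between jar's own z axis and vertical above 0.5 rad).
It fails at once if the flask is tipped mouth-down before the tray is in place (tilt over 0.4 rad with the tray more than 6 cm from its spot) (value of joint tipper above 0.4 rad and horizontal distance between tray and tray_spot above 0.06 m).
It also fails if it takes over 67 s, if anything falls off the work surface, if the arm or the gripper's body presses on something with over 40 N, if the wrist force passes 120 N, or if a joint passes its speed limit or range.

### The arm

A 6-joint arm with a two-finger parallel gripper is mounted at the origin on a cart in front of the work surface, level with it; the furniture and walls round the work are solid. World frame = base frame: x ahead of the robot, y to its left, z up, the work surface at z = 0. Lengths are in m, angles in degrees, forces in N, time in s.
With the tool pointing down it reaches from about 0.4 to 0.825 m from the base axis. Payload 7 kg.
Tool frame: the origin (TCP) lies midway between the tips of the shut fingers; the grasp point (between the pads) lies r.grasp_offset behind it (r.grasp_offset is the distance from the TCP to the grasp point, in m); x points along the fingers, z is the direction in which the jaws open and shut, and the axes are right-handed (so a half turn about x gives the same grasp; the last joint's range is limited). The gripper opens to 88 mm and grips with 3 to 60 N. Pads are 19 mm wide; open, the fingers measure 130 mm over their backs; the gripper's body (78 mm by 193 mm) begins 47 mm behind the grasp point.
Start: joints at [-50.529, 20.546, 0.682, 0, -70.136, -16.507], TCP at [0.263, -0.621, 0.227] pointing down, gripper open.
Joint ranges: [-176.03, 176.03], [-82.01, 121.73], [-58.28, 71.71], [-173.87, 95.51], [-174.79, -0.11], [-173.66, 173.66]. Speed limits (degrees/s): [136.94, 136.94, 172.46, 180, 180, 180].

### API

Orientations are given as [roll, pitch, yaw] about the fixed x, y, z axes, in that order (R = Rz(yaw) Ry(pitch) Rx(roll)).
In Python, from plant import readout, vision, close_job, r gives the robot as it stands.
- The arm moves only by the shell command python3 -m handwheel 'ROWS' [OPENING] [FORCE]. ROWS is JSON, a list that holds one entry, the list of rows, each a list of 4 numbers: the shift along the world's x, y, z in units of 40 mm (1.0 is 40 mm), then the turn about the world's z in units of 5 degrees (1.0 is 5 degrees). In form: [[[tx, ty, tz, roll], ...]]. A call has 1 to 8 rows; each row shifts and turns the pose as measured when the row begins; what a row does not reach is not made up. A row lasts 1/10 s, in which the tool goes at most 50 mm and 8.59 degrees, less where a joint would pass 70% of its speed; a pose out of reach is approached as far as the arm can. A call is refused whole if a number of a shift passes 1 or a number of a turn 1, either way. A call with a gripper value outside its range is refused whole. OPENING is the finger opening in mm, from 0 to 87.6, set as the call begins (- or left out, the last holds). The fingers move at their own pace and stop on an object; FORCE is the grip in N (left out, the last holds). Time passes only in rows, so rows that do not move let the fingers close. It gives the time, the measured TCP pose, the force and the opening at its end, in the units of the state.
- readout.get_state(): the state, without advancing time (a new reading comes with each control period).
- vision.capture(name): name is "scene" or "top" or "wrist"; returns the picture (480x640x3 uint8, blue, green, red); there is no depth.
- vision.get_calibration(name): a dict with "intrinsics" (3x3 intrinsics, pixels), "dist" ([k1, k2, p1, p2, k3] as OpenCV has them; the pictures are not rectified), "pose" (4x4, takes a point from camera to world coordinates). Camera axes: x right, y up, looking along -z (the intrinsics and any distortion apply to the point x, -y, -z); pixel columns grow to the right and rows downward; lengths in m; the calibration is good to about 2 mm. A picture is of the moment at which its call begins: read the wrist's pose just before it. get_calibration takes no time and is no camera call; for the wrist camera it gives the pose at the moment of the call.
- close_job(): hands the job in, once; it reports no verdict.
The state is a dict: "time_s": time; "joints": joint angles; "qd": joint speeds; "joint_torque": joint torques, N m; "tcp_pos": TCP position; "eef_rot": TCP orientation; "contact_force": force on the tool from outside, world axes, zero at the start; "moment": the same for the moment, N m; "gripper_width": finger opening in m.
Only numpy, scipy, OpenCV 4.12 (cv2) and the standard library are available. Lean on these libraries where they do the work, as an engineer would, in place of code of your own. Each camera call takes 0.05 s, during which the arm holds its last target.

## Working session

There is one attempt and no reset: what is moved stays moved. The work goes in short steps, Python scripts to look and compute and a shell command to move; the robot and the scene stay as the last step left them, time stands still between calls to the robot, and variables do not carry over. Pictures are saved under pics/ and viewed, and the job is handed in when it is done.

```bash
ls; mkdir -p pics; python3 - <<'E'
from plant import readout, vision, r
import cv2
print(readout.get_state(), r.grasp_offset)
for n in ["scene","top","wrist"]:
    c=vision.get_calibration(n); print(n,c)
    im=vision.capture(n); cv2.imwrite(f"pics/{n}0.png",im)
E
```

```text
pics
{'time_s': 0.0, 'joints': array([-5.05308095e+01,  2.05899600e+01,  6.33973869e-01, -2.07618000e-02,
       -7.01371412e+01, -1.65060262e+01]), 'qd': array([-0.04419726,  0.03529676,  0.03501869, -0.03400221, -0.02999   ,
       -0.01029476]), 'joint_torque': array([-3.28103924e-04, -5.82713020e+01,  2.93043941e+01,  6.99712202e+00,
        6.59991187e-03, -1.79769040e-04]), 'tcp_pos': array([ 0.26311604, -0.6210646 ,  0.22563886]), 'eef_rot': array([  4.6708945 ,  89.90484872, 117.6269887 ]), 'contact_force': array([-0.32556945,  0.54745938, -0.8513706 ]), 'moment': array([ 0.00946536, -0.07786953, -0.04026766]), 'gripper_width': 0.08780771738155572} 0.0188
scene {'intrinsics': array([[548.78799682,   0.        , 321.29394976],
       [  0.        , 548.78799682, 243.03778058],
       [  0.        ,   0.        ,   1.        ]]), 'dist': array([-0.06106351,  0.        ,  0.        ,  0.        ,  0.        ]), 'pose': array([[-0.50903071,  0.6403616 , -0.57517368, -0.01834572],
       [-0.86063662, -0.36788192,  0.3520902 ,  0.60868824],
       [ 0.01386904,  0.67424025,  0.738
[... 491 characters left out ...]
     2.12081258e-01],
       [ 1.02411469e-03,  1.34589306e-01,  9.90900939e-01,
         1.40588931e+00],
       [ 0.00000000e+00,  0.00000000e+00,  0.00000000e+00,
         1.00000000e+00]])}
wrist {'intrinsics': array([[382.51548522,   0.        , 320.38718053],
       [  0.        , 382.51548522, 238.65469577],
       [  0.        ,   0.        ,   1.        ]]), 'dist': array([0.01751205, 0.        , 0.        , 0.        , 0.        ]), 'pose': array([[-0.3899641 , -0.89193776, -0.22885593,  0.20025584],
       [ 0.92082449, -0.37686113, -0.10028938, -0.64703182],
       [ 0.00320498, -0.2498454 ,  0.96828044,  0.38371434],
       [ 0.        ,  0.        ,  0.        ,  1.        ]])}
```

View pics/scene0.png

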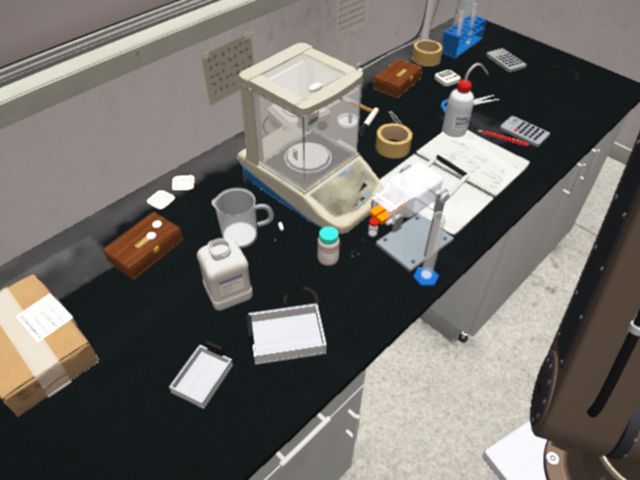

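View pics/top0.png

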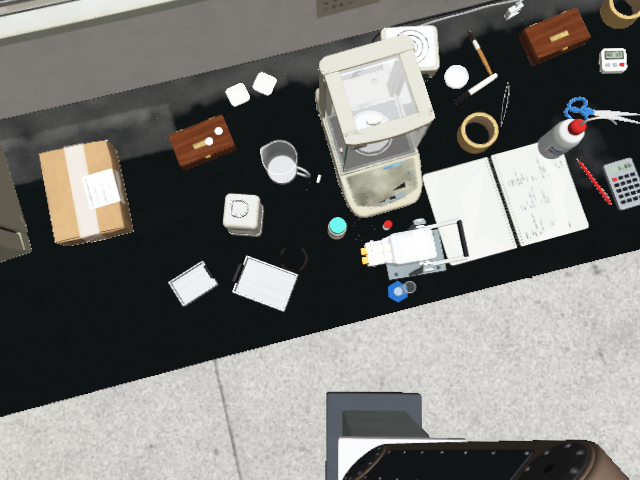

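View pics/wrist0.png

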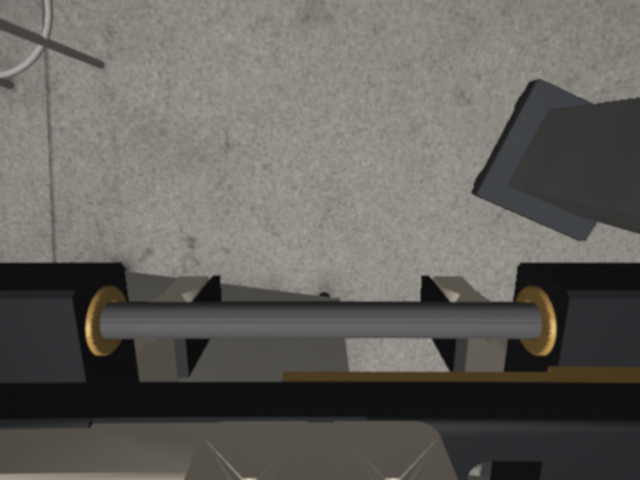

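```bash
python3 - <<'E'
import cv2
im=cv2.imread("pics/top0.png")
cv2.imwrite("pics/c1.png",cv2.resize(im[200:320,340:480],None,fx=5,fy=5,interpolation=cv2.INTER_CUBIC))
cv2.imwrite("pics/c2.png",cv2.resize(im[180:320,160:360],None,fx=4,fy=4,interpolation=cv2.INTER_CUBIC))
im=cv2.imread("pics/scene0.png")
cv2.imwrite("pics/c3.png",cv2.resize(im[140:300,300:480],None,fx=4,fy=4,interpolation=cv2.INTER_CUBIC)[:600])
cv2.imwrite("pics/c4.png",cv2.resize(im[270:420,160:340],None,fx=4,fy=4,interpolation=cv2.INTER_CUBIC))
E
```

```text
(no output)
```

View pics/c1.png

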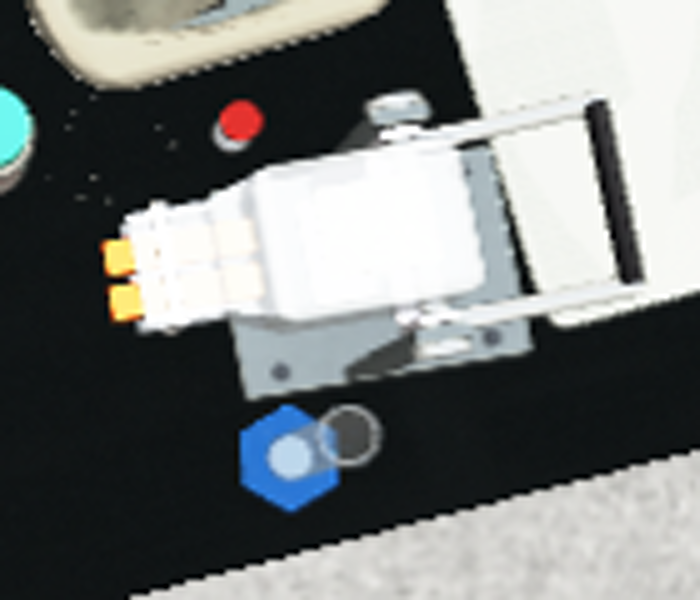

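View pics/c2.png

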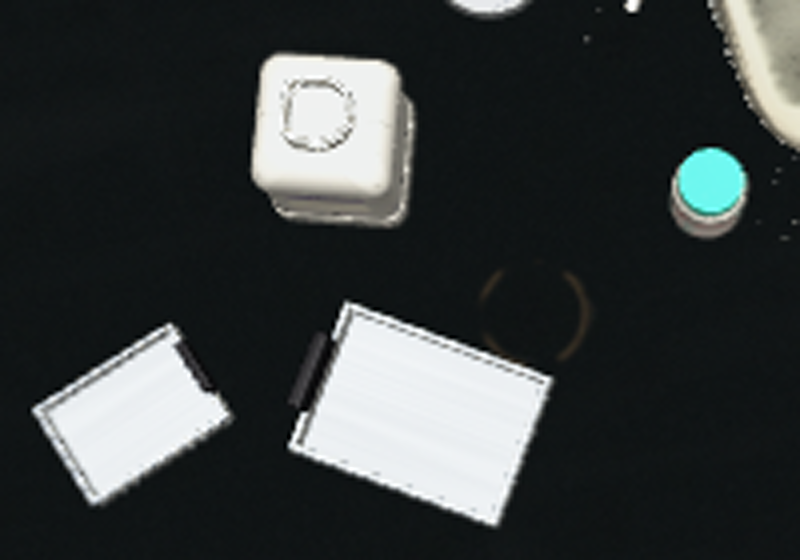

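View pics/c3.png

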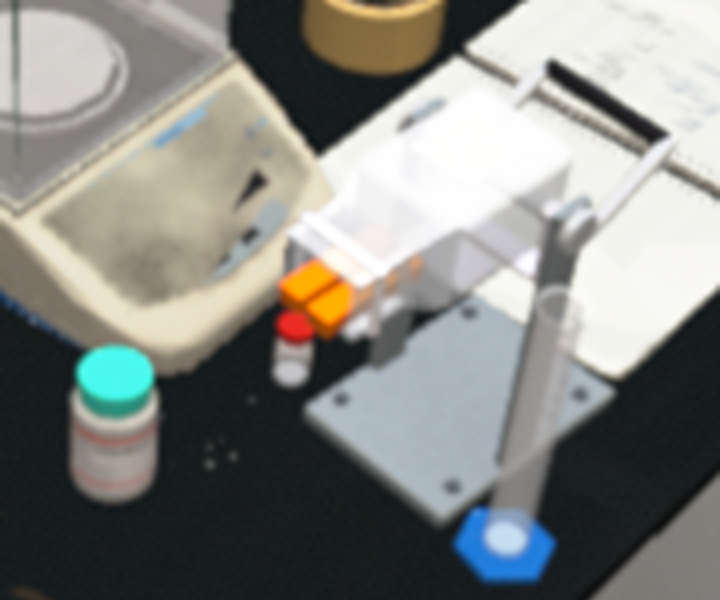

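View pics/c4.png

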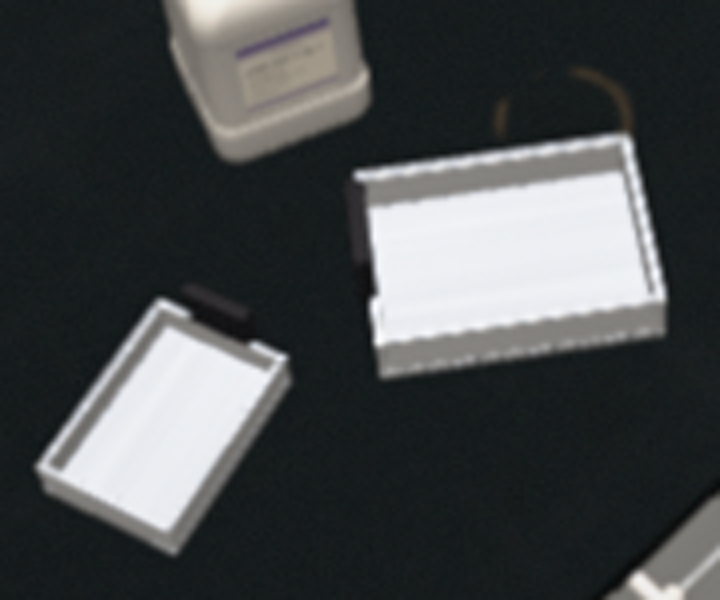

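```bash
cat > h.py <<'E'
import cv2, numpy as np
from plant import readout, vision, r
def ray(cal,px):
    K,d,P=np.array(cal["intrinsics"]),np.array(cal["dist"]),np.array(cal["pose"])
    u=cv2.undistortPoints(np.array(px,float).reshape(-1,1,2),K,d).reshape(-1,2)
    D=np.c_[u[:,0],-u[:,1],-np.ones(len(u))]@P[:3,:3].T
    return P[:3,3],D
def plane(cal,px,z):
    o,D=ray(cal,px); t=(z-o[2])/D[:,2]; return o+D*t[:,None]
def tri(c1,p1,c2,p2):
    o1,d1=ray(c1,[p1]);o2,d2=ray(c2,[p2]);d1=d1[0]/np.linalg.norm(d1);d2=d2[0]/np.linalg.norm(d2)
    A=np.c_[d1,-d2];s=np.linalg.lstsq(A,o2-o1,rcond=None)[0]
    a,b=o1+s[0]*d1,o2+s[1]*d2; return (a+b)/2,np.linalg.norm(a-b)
def proj(cal,X):
    P=np.linalg.inv(np.array(cal["pose"]));X=np.atleast_2d(X)
    c=X@P[:3,:3].T+P[:3,3]; c=c*[1,-1,-1]
    return cv2.projectPoints(c,np.zeros(3),np.zeros(3),np.array(cal["intrinsics"]),np.array(cal["dist"]))[0].reshape(-1,2)
E
python3 - <<'E'
from h import *
np.set_printoptions(precision=4,suppress=True)
T=vision.get_calibration("top");S=vision.get_calibration("scene")
im=cv2.imread("pics/top0.png");sc=cv2.imread("pics/scene0.png")
def big(mask,roi,cam=None):
    m=np.zeros_like(mask);x0,y0,x1,y1=roi;m[y0:y1,x0:x1]=mask[y0:y1,x0:x1]
    c,_=cv2.findContours(m,cv2.RETR_EXTERNAL,cv2.CHAIN_APPROX_NONE);c=max(c,key=cv2.contourArea);return c
g=cv2.cvtColor(im,cv2.COLOR_BGR2GRAY)
c=big((g>110).astype('uint8')*255,(225,250,305,315))
b=cv2.boxPoints(cv2.minAreaRect(c));print("tray box",b)
X=plane(T,b,0.032);print(X, X.mean(0)); print([np.linalg.norm(X[i]-X[(i+1)%4]) for i in range(4)])
# plate top
pl=np.array([[160+325/4,180+335/4],[160+300/4,180+408/4],[160+317/4,180+335/4],[160+292/4,180+403/4]])
print("plate",plane(T,pl,0.065))
for n,px,z in [("vialcap",(340+241/5,200+122/5),.045),("jarcap",(160+713/4,180+181/4),.083),("cylfoot",(340+290/5,200+456/5),.005),("cyltop",(340+349/5,200+435/5),.191),
  ("bottle",(160+330/4,180+125/4),.11)]:
    print(n,plane(T,[px],z))
# stand base top corners
bc=[(340+248/5,200+398/5),(340+534/5,200+348/5),(340+495/5,200+145/5)]
print("base",plane(T,bc,.012))
bs=[(300+305/4,140+408/4),(300+440/4,140+522/4),(300+616/4,140+393/4)]
print("base scene",plane(S,bs,.012))
# handle
for a,bb in [((340+597/5,200+105/5),(300+550/4,140+67/4)),((340+630/5,200+278/5),(300+665/4,140+133/4)),((340+613/5,200+192/5),(300+607/4,140+100/4))]:
    print("handle",tri(T,a,S,bb),plane(T,[a],.196))
E
```

```text
tray box [[231.3835 291.6438]
 [245.3972 254.274 ]
 [297.8904 273.9589]
 [283.8767 311.3288]]
[[0.5092 0.4315 0.032 ]
 [0.6044 0.3989 0.032 ]
 [0.5553 0.2646 0.032 ]
 [0.461  0.2984 0.032 ]] [0.5325 0.3483 0.032 ]
[np.float64(0.10065754513411537), np.float64(0.1430653390533986), np.float64(0.10024147770216317), np.float64(0.14162727805912995)]
plate [[0.5766 0.4041 0.065 ]
 [0.5312 0.4181 0.065 ]
 [0.5766 0.409  0.065 ]
 [0.5343 0.4231 0.065 ]]
vialcap [[0.6828 0.0362 0.045 ]]
jarcap [[0.6726 0.1646 0.083 ]]
cylfoot [[0.5157 0.0073 0.005 ]]
cyltop [[0.5149 0.0081 0.191 ]]
bottle [[0.7001 0.3982 0.11  ]]
base [[ 0.5448  0.0295  0.012 ]
 [ 0.5721 -0.1173  0.012 ]
 [ 0.6777 -0.0996  0.012 ]]
base scene [[ 0.6481  0.0518  0.012 ]
 [ 0.54    0.0353  0.012 ]
 [ 0.5669 -0.1135  0.012 ]]
handle (array([ 0.6665, -0.1068,  0.1868]), np.float64(0.0004028664333938729)) [[ 0.6646 -0.1045  0.196 ]]
handle (array([ 0.5861, -0.1179,  0.1943]), np.float64(0.0005720091090524526)) [[ 0.5861 -0.1172  0.196 ]]
handle (array([ 0.6258, -0.1122,  0.1906]), np.float64(0.00019992340000851025)) [[ 0.625  -0.1107  0.196 ]]
```

Tray candidates in the top view are the larger tray at (265,283), the smaller tray at (193,283), and the notebook at (505,205), which is not a tray. The larger tray measures 142 x 100 mm from its rays, so that is the one I want. Close crops c2 and c4 show its black plate at (238,270) on its +y end. The flask's mouth points to world +y. The measuring cylinder at (398,291) is on the robot side, and the vial at (388,225) is on the far side.

```bash
python3 -m handwheel '[[[0.5,1,0.3,-1],[0.5,1,0.3,-1],[0.5,1,0.3,-1],[0.5,1,0.3,-1],[0.5,1,0.3,-1],[0.5,1,0.2,-1],[0.5,1,0,-1],[0.5,1,0,-1]]]' 70; python3 -c "
from h import *
print(readout.get_state()['joints'])"
```

```text
time_s: 0.95
tcp_pos: [0.423, -0.2923, 0.2912]
eef_rot: [16.6, 89.4, 87.6]
contact_force: [0.4, -0.6, -0.2]
gripper_width: 0.0698
[-13.17419545   3.26317953 -12.81535937  -0.57386076 -74.02672469
 -95.72213775]
```

```bash
python3 -m handwheel '[[[0,1,0,0],[0,1,0,0],[0,1,0,0],[0,1,0,0],[0,1,0,0],[0,1,0,0],[0,1,0,0],[0,1,0,0]]]' ; python3 -m handwheel '[[[0.2,1,0,0],[0.2,1,0,0],[0.2,1,0,0],[0.3,1,0,0],[0.4,1,0,0],[0.4,1,0,0],[0.4,0.8,-0.6,0],[0.4,0.8,-1,0]]]'
```

```text
time_s: 1.75
tcp_pos: [0.4217, 0.041, 0.2907]
eef_rot: [11.7, 89.3, 82.4]
contact_force: [1.5, -0.5, -0.2]
gripper_width: 0.0699
time_s: 2.55
tcp_pos: [0.5208, 0.3586, 0.2347]
eef_rot: [-9.0, 88.6, 62.1]
contact_force: [0.6, 0.9, 0.2]
gripper_width: 0.0703
```

```bash
python3 - <<'E'
from h import *
im=vision.capture("wrist"); cv2.imwrite("pics/w1.png",im)
c=vision.get_calibration("wrist"); print(c["pose"]); print(readout.get_state())
np.save("w1pose.npy",c["pose"])
E
```

```text
[[ 0.32329029 -0.91550897 -0.23942999  0.45469224]
 [ 0.94615262  0.31718521  0.0647206   0.38000334]
 [ 0.01669136 -0.24746085  0.96875411  0.38321493]
 [ 0.          0.          0.          1.        ]]
{'time_s': 2.6, 'joints': array([  52.14359738,   16.24842374,   -5.5316157 ,   -0.38820845,
        -67.41945436, -160.85584288]), 'qd': array([-0.80914096, -1.76669205, -5.04190967, -2.21394132, -6.58980865,
        1.26443163]), 'joint_torque': array([ -1.54313888, -87.91613102,  38.16158652,  10.0297755 ,
        -1.92584731,   0.11361683]), 'tcp_pos': array([0.52000825, 0.36035225, 0.22515103]), 'eef_rot': array([ 5.11267247, 89.12248436, 76.25386556]), 'contact_force': array([ 3.38312795,  2.7263334 , -5.01735384]), 'moment': array([ 0.37163866, -0.40276113, -0.03815908]), 'gripper_width': 0.0700523623097147}
```

View pics/w1.png

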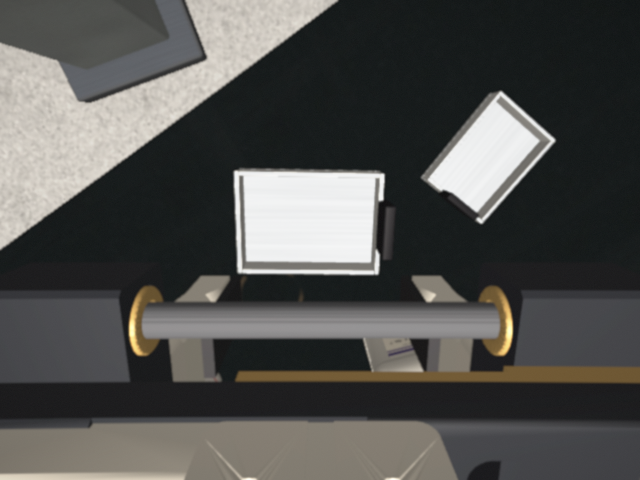

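The wrist view shows the large tray at (310,222) with its plate at (389,233). The small tray is at (488,157).

```bash
python3 - <<'E'
from h import *
np.set_printoptions(precision=4,suppress=True)
c=vision.get_calibration("wrist");im=cv2.imread("pics/w1.png")
g=cv2.cvtColor(im,cv2.COLOR_BGR2GRAY)
m=np.zeros_like(g);m[160:285,225:400]=(g[160:285,225:400]>90)*255
k,_=cv2.findContours(m,0,1);k=max(k,key=cv2.contourArea);b=cv2.boxPoints(cv2.minAreaRect(k));X=plane(c,b,.032)
print(b,X,X.mean(0))
for i in range(4):
    d=X[(i+1)%4]-X[i];print(np.linalg.norm(d),np.degrees(np.arctan2(d[1],d[0])))
print(plane(c,[(386,207),(396,207),(394,260),(384,260)],.065), plane(c,[(390,233)],.065))
cv2.imwrite("pics/w1c.png",cv2.resize(im[190:285,360:420],None,fx=6,fy=6))
E
```

```text
[[233. 169.]
 [384. 169.]
 [384. 274.]
 [233. 274.]] [[0.4544 0.3031 0.032 ]
 [0.4987 0.4322 0.032 ]
 [0.5953 0.4036 0.032 ]
 [0.5472 0.2654 0.032 ]] [0.5239 0.351  0.032 ]
0.13646478708901666 71.07913910949823
0.10081832137807721 -16.488564305304628
0.14630801138147478 -109.21143343517939
0.10014012331885885 157.8947497946987
[[0.5254 0.4199 0.065 ]
 [0.5281 0.4279 0.065 ]
 [0.5726 0.4133 0.065 ]
 [0.5697 0.405  0.065 ]] [[0.5482 0.4168 0.065 ]]
```

View pics/w1c.png

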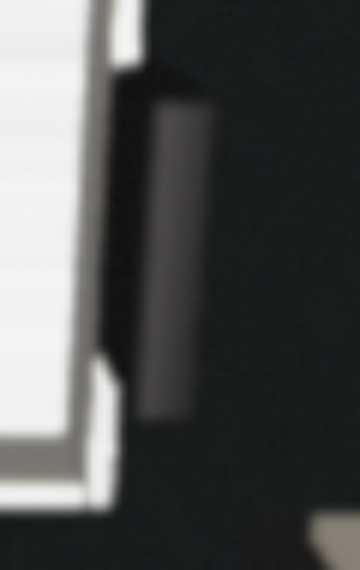

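```bash
python3 -m handwheel '[[[0.4,0.7,-0.5,0],[0.4,0.6,-0.5,0],[0,0,0,0],[0,0,0,0]]]' 40; python3 - <<'E'
from h import *
np.set_printoptions(precision=4,suppress=True)
c=vision.get_calibration("wrist");im=vision.capture("wrist");s=readout.get_state()
print(s['tcp_pos'],s['eef_rot'],s['joints'],s['qd'])
cv2.imwrite("pics/w2.png",im); np.savez("w2.npz",**c)
E
```

```text
time_s: 3.0
tcp_pos: [0.5516, 0.4145, 0.1768]
eef_rot: [40.3, 89.5, 111.6]
contact_force: [0.3, -0.7, 0.5]
gripper_width: 0.0439
[0.5513 0.4142 0.1765] [ 43.6279  89.541  114.8303] [  52.8382   23.6451   -1.0869   -0.447   -65.0531 -161.448 ] [-0.2276 -1.677  -0.6575 -0.1332 -0.2409 -0.0595]
```

View pics/w2.png

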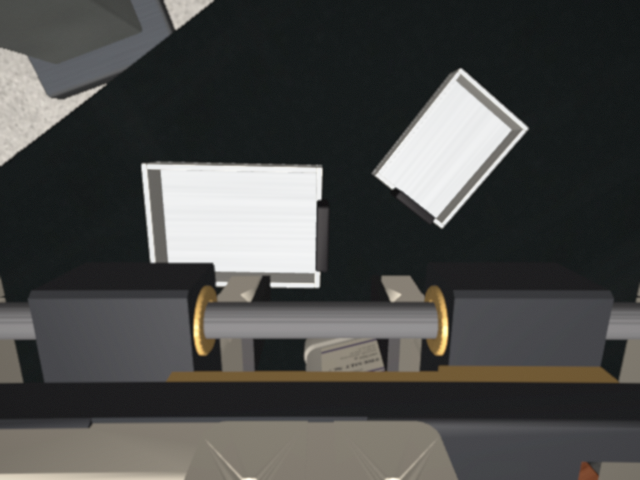

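```bash
python3 - <<'E'
from h import *
np.set_printoptions(precision=4,suppress=True)
c=dict(np.load("w2.npz"));print(plane(c,[(322.5,236),(324,201),(322,271)],.065))
print(plane(c,[(374,173),(441,227)],.03))
E
python3 -m handwheel '[[[0,0,-0.9,0],[0,0,-0.9,0],[0,0,-0.9,0],[0,0,-0.5,0],[0,0,0,0]]]' 40
```

```text
[[0.5509 0.4174 0.065 ]
 [0.527  0.4266 0.065 ]
 [0.5761 0.4084 0.065 ]]
[[0.5238 0.4699 0.03  ]
 [0.5833 0.5091 0.03  ]]
time_s: 3.55
tcp_pos: [0.5521, 0.413, 0.0534]
eef_rot: [2.8, 89.0, 73.9]
contact_force: [0.1, -0.2, 0.4]
gripper_width: 0.0401
```

```bash
python3 -m handwheel '[[[0,0.08,-0.5,0],[0,0,0,0]]]' 40;python3 -m handwheel '[[[0,0,0,0],[0,0,0,0],[0,0,0,0],[0,0,0,0],[0,0,0,0]]]' 0 40
```

```text
time_s: 3.75
tcp_pos: [0.5529, 0.4163, 0.037]
eef_rot: [-2.2, 88.8, 68.9]
contact_force: [0.0, -0.2, -0.9]
gripper_width: 0.0401
time_s: 4.25
tcp_pos: [0.5552, 0.4179, 0.0455]
eef_rot: [-9.3, 88.4, 61.9]
contact_force: [-1.3, -1.8, 1.4]
gripper_width: 0.0097
```

```bash
python3 - <<'E'
from h import *
np.set_printoptions(precision=4,suppress=True)
c=vision.get_calibration("wrist");im=vision.capture("wrist");s=readout.get_state()
print(s['tcp_pos'],s['eef_rot'],s['joints'],s['qd'],s['contact_force'])
cv2.imwrite("pics/w3.png",im); 
E
```

```text
[0.5552 0.4179 0.0455] [-9.2462 88.3515 61.9051] [  52.8428   30.0279   -9.5504   -0.3451  -48.7943 -161.4679] [ 0.065   0.3414 -0.0542 -0.1139  0.3187  0.0493] [-1.1469  0.2976  1.3357]
```

View pics/w3.png

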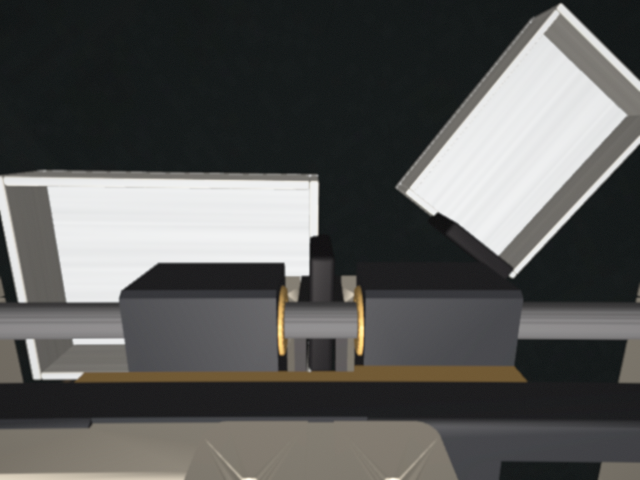

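The plate is gripped (9.7 mm opening). The gripper body is 193 mm along the jaws, so it would reach the protruding bars if I set the tray straight down at 150 mm. I'll set it down at about 190 mm first, then push it in with the hand turned.

```bash
python3 -m handwheel '[[[0,0,0.5,0],[0,0,0.3,0],[0,-0.2,0,1],[0,-0.5,0,1],[0,-0.5,0,1],[0.1,-0.5,0,1],[0.1,-0.5,0,1],[0,-0.3,0,0.7]]]' 0 50; python3 - <<'E'
from h import *
np.set_printoptions(precision=4,suppress=True)
im=vision.capture("top");s=readout.get_state()
print(s['tcp_pos'],s['eef_rot'],s['joints'],s['contact_force'])
cv2.imwrite("pics/t1.png",im); cv2.imwrite("pics/t1c.png",cv2.resize(im[170:320,180:460],None,fx=2.8,fy=2.8))
E
```

```text
time_s: 5.1
tcp_pos: [0.5616, 0.3167, 0.0767]
eef_rot: [-6.1, 88.3, 94.7]
contact_force: [-0.1, 0.4, -2.7]
gripper_width: 0.0098
[0.5612 0.3152 0.0765] [-4.4976 88.3569 96.4862] [  45.8728   24.5239  -13.7841   -1.642   -50.6607 -123.8595] [-1.2921 -0.7955 -2.9368]
```

View pics/t1c.png

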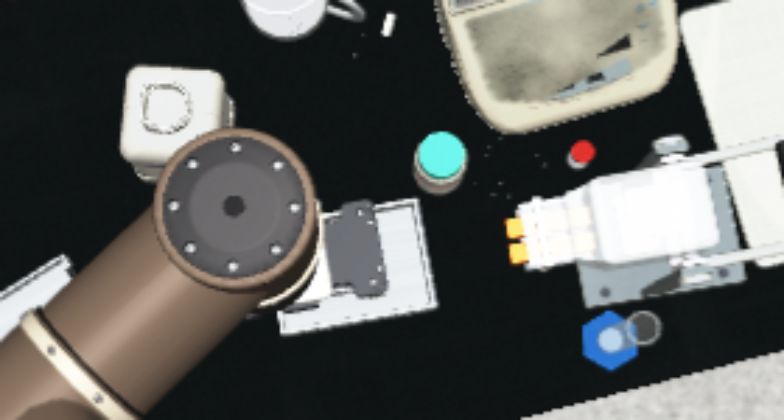

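```bash
python3 - <<'E'
from h import *
np.set_printoptions(precision=4,suppress=True)
T=vision.get_calibration("top")
p=[(180+416/2.8,170+200/2.8),(180+436/2.8,170+302/2.8)]
X=plane(T,p,.062);print(X, np.degrees(np.arctan2(*(X[0]-X[1])[1::-1])))
# jar cap/base
print("jar base bottom",plane(T,[(180+438/2.8,170+194/2.8)],0.0),"cap",plane(T,[(180+441/2.8,170+155/2.8)],0.083))
im=cv2.imread("pics/top0.png");h=cv2.cvtColor(im,cv2.COLOR_BGR2HSV)
m=cv2.inRange(h,(80,100,120),(95,255,255));n,l,st,ce=cv2.connectedComponentsWithStats(m);print(st[1:],plane(T,ce[1:],.083))
# mouth / bars tips
m=cv2.inRange(h,(8,120,150),(28,255,255));m[:,:350]=0;m[:,380:]=0
k,_=cv2.findContours(m,0,1);k=max(k,key=cv2.contourArea);b=cv2.boxPoints(cv2.minAreaRect(k));print(b,plane(T,b,.185))
E
```

```text
[[0.6351 0.1878 0.062 ]
 [0.544  0.1695 0.062 ]] 11.374528445632937
jar base bottom [[0.6501 0.1662 0.    ]] cap [[0.6724 0.1664 0.083 ]]
[[330 217  17  17 216]] [[0.6736 0.1669 0.083 ]]
[[362. 257.]
 [367. 257.]
 [367. 263.]
 [362. 263.]] [[0.582  0.1141 0.185 ]
 [0.5821 0.1028 0.185 ]
 [0.5685 0.1029 0.185 ]
 [0.5684 0.1142 0.185 ]]
```

```bash
python3 -m handwheel '[[[0,-0.5,0,-0.2],[0,-0.6,0,-0.1],[0,-0.6,0,0],[0,-0.3,-0.2,0],[0,0,-0.4,0],[0,0,0,0]]]' 0 50
```

```text
time_s: 5.75
tcp_pos: [0.5601, 0.2282, 0.0513]
eef_rot: [-3.6, 88.3, 95.4]
contact_force: [-0.1, -0.9, -2.9]
gripper_width: 0.0098
```

```bash
python3 -m handwheel '[[[0,0.05,-0.1,0],[0,0,-0.1,0],[0,0,0,0]]]' 0 50;  python3 - <<'E'
from h import *
im=vision.capture("scene");s=readout.get_state()
cv2.imwrite("pics/s1c.png",cv2.resize(im[140:360,220:460],None,fx=2.7,fy=2.7))
E
```

```text
time_s: 6.05
tcp_pos: [0.5615, 0.231, 0.0458]
eef_rot: [-8.9, 88.3, 90.2]
contact_force: [-0.7, -2.6, 1.5]
gripper_width: 0.0095
```

View pics/s1c.png

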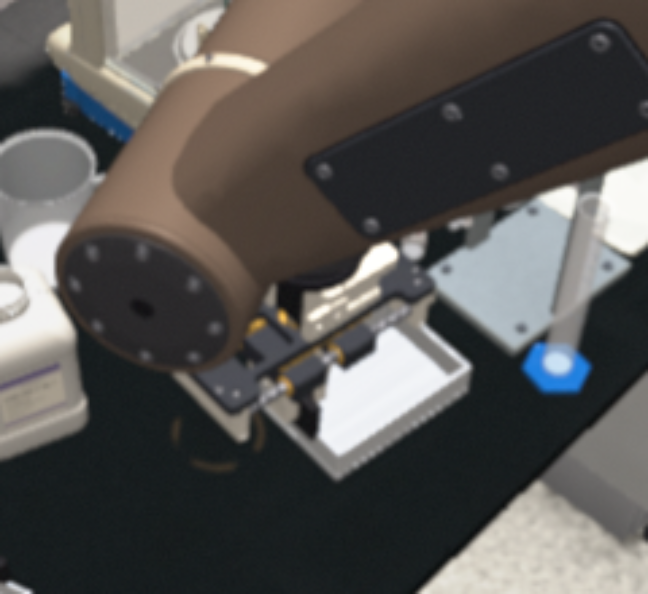

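```bash
python3 -m handwheel '[[[0,0,0,0],[0,0,0,0],[0,0,0,0]]]' 45 30; python3 -m handwheel '[[[0,0,0.8,0],[0,0,0.8,0],[0,0.5,0.3,0.5],[0,1,0,1],[0,1,0,1],[0,0,0,0]]]' 45 30; python3 - <<'E'
from h import *
im=vision.capture("top");s=readout.get_state();print(s['joints'])
cv2.imwrite("pics/t2.png",im); cv2.imwrite("pics/t2c.png",cv2.resize(im[170:320,180:460],None,fx=2.8,fy=2.8))
E
```

```text
time_s: 6.4
tcp_pos: [0.5624, 0.2325, 0.0466]
eef_rot: [-13.1, 88.2, 86.0]
contact_force: [-0.1, -1.3, 0.3]
gripper_width: 0.0283
time_s: 7.0
tcp_pos: [0.5627, 0.3356, 0.1262]
eef_rot: [-16.7, 88.1, 95.4]
contact_force: [-0.3, -1.4, -0.2]
gripper_width: 0.0447
[  46.89793081   22.50517879   -9.54092986   -1.6686291   -56.80271847
 -114.12076618]
```

View pics/t2c.png

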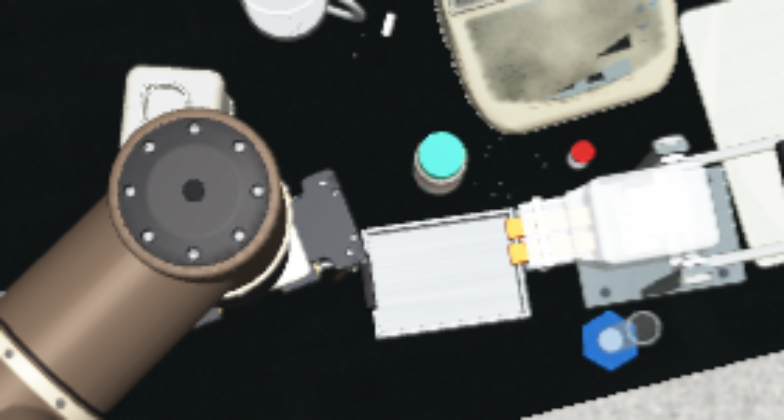

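```bash
cat >> h.py <<'E'
O=np.array([0.609,-0.0235]);YAW=np.radians(99.8)
EX=np.array([np.cos(YAW),np.sin(YAW)]);EY=np.array([-EX[1],EX[0]])
def st(X): d=np.atleast_2d(X)[:,:2]-O; return np.c_[d@EX,d@EY]
def tray(im,cal,roi,thr=110,z=.032):
    g=cv2.cvtColor(im,cv2.COLOR_BGR2GRAY);m=np.zeros_like(g);x0,y0,x1,y1=roi
    m[y0:y1,x0:x1]=(g[y0:y1,x0:x1]>thr)*255
    k,_=cv2.findContours(m,0,1);k=max(k,key=cv2.contourArea);b=cv2.boxPoints(cv2.minAreaRect(k));X=plane(cal,b,z)
    print("box",b.round(1).tolist());print("stand corners",st(X).round(4).tolist(),"centre",st(X.mean(0)[None]).round(4))
    for i in (0,1):
        d=X[i+1]-X[i];print(np.linalg.norm(d).round(4),np.degrees(np.arctan2(d[1],d[0])).round(1))
E
python3 - <<'E'
from h import *
T=vision.get_calibration("top");im=cv2.imread("pics/t2.png")
p=np.array([(362,230),(513,207),(529,318),(378,338)])/2.8+[180,170]
print(st(plane(T,p,.032)).round(4), st(plane(T,p,.032).mean(0)))
print("plate",st(plane(T,[(180+370/2.8,170+280/2.8)],.065)))
print("jar",st([[0.673,0.166]]),"tcp",st([[0.5627,0.3356]]))
E
```

```text
[[ 0.2556 -0.0466]
 [ 0.1162 -0.0453]
 [ 0.1194  0.0568]
 [ 0.2569  0.0527]] [[0.1870257 0.0044061]]
plate [[0.25583498 0.00283343]]
jar [[ 0.17584139 -0.09532081]] tcp [[ 0.36174068 -0.01549785]]
```

```bash
python3 -m handwheel '[[[-0.2,-0.25,0,-0.9],[-0.2,-0.25,0,-0.9],[0,0,0,-0.7],[0,0,-1,0],[0,0,-0.9,0],[0,0,0,0]]]' 87 30; python3 - <<'E'
from h import *
s=readout.get_state();print(st([s['tcp_pos']]),s['tcp_pos'],s['eef_rot'],s['eef_rot'][2]-s['eef_rot'][0])
E
```

```text
time_s: 7.65
tcp_pos: [0.5456, 0.3105, 0.0489]
eef_rot: [-16.4, 88.1, 82.2]
contact_force: [-0.2, -0.2, 0.2]
gripper_width: 0.0849
[[0.3399385  0.00558672]] [0.54563404 0.31052717 0.04888858] [-16.35798803  88.08527208  82.19691852] 98.55490654907412
```

```bash
python3 -m handwheel '[[[0.06,-0.35,0,0],[0.06,-0.35,0,0],[0.06,-0.35,0,0],[0,0,0,0]]]' 87 30; python3 - <<'E'
from h import *
s=readout.get_state();print(st([s['tcp_pos']]),s['tcp_pos'],s['eef_rot'][2]-s['eef_rot'][0])
im=vision.capture("top")
cv2.imwrite("pics/t3.png",im); cv2.imwrite("pics/t3c.png",cv2.resize(im[170:320,180:460],None,fx=2.8,fy=2.8))
E
```

```text
time_s: 8.05
tcp_pos: [0.5548, 0.2652, 0.0528]
eef_rot: [-20.2, 88.0, 78.3]
contact_force: [-0.5, 0.3, 0.2]
gripper_width: 0.0872
[[0.2937415  0.00422308]] [0.55484095 0.26523639 0.05281417] 98.5262376515926
```

View pics/t3c.png

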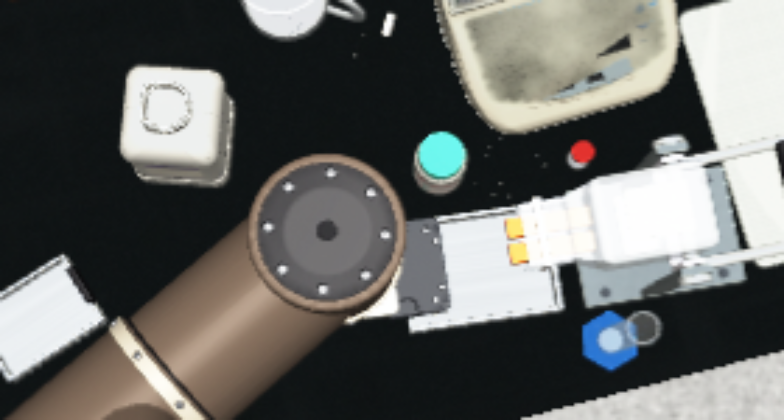

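```bash
python3 -m handwheel '[[[-0.1,0.6,0.3,0],[0,0.2,1,0],[0,0,1,0],[-0.5,0,1,0],[-1,0,1,0],[-1,0,1,0],[0,0,0.8,0]]]' 70 30; python3 - <<'E'
from h import *
s=readout.get_state();print(s['tcp_pos'],s['joints'])
im=vision.capture("top");T=vision.get_calibration("top")
cv2.imwrite("pics/t4.png",im); cv2.imwrite("pics/t4c.png",cv2.resize(im[200:320,260:400],None,fx=5,fy=5,interpolation=cv2.INTER_CUBIC))
E
```

```text
time_s: 8.8
tcp_pos: [0.4575, 0.2944, 0.2945]
eef_rot: [-18.6, 88.1, 79.6]
contact_force: [-0.2, 1.3, 0.9]
gripper_width: 0.0701
[0.45748317 0.29436072 0.29451386] [  52.76090452    5.11942202  -10.2329987    -0.90305847  -72.94411088
 -134.29154426]
```

View pics/t4c.png

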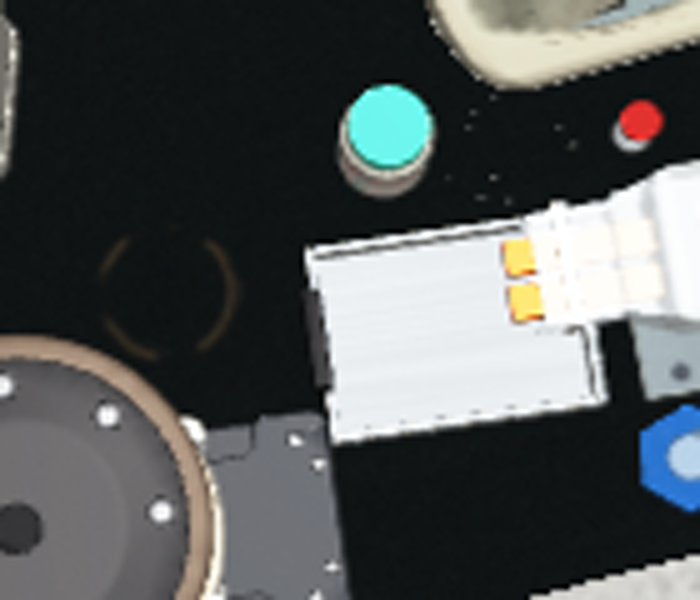

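```bash
python3 - <<'E'
from h import *
T=vision.get_calibration("top")
p=np.array([(305,248),(335,443),(607,404)])/5+[260,200]
X=plane(T,p,.032);print(st(X).round(4), "centre",st(((X[0]+X[2])/2)[None]))
d=X[2]-X[1];print("yaw",np.degrees(np.arctan2(-d[1],-d[0])))
print("handle st",st([[0.6258,-0.1122]]), "world of (-.09,0)",O-.09*EX)
E
```

```text
[[ 0.225  -0.0482]
 [ 0.2261  0.0523]
 [ 0.087   0.055 ]] centre [[0.15603405 0.00336242]]
yaw 98.7130395630462
handle st [[-0.0902652  -0.00145727]] world of (-.09,0) [ 0.62431885 -0.11218671]
```

```bash
python3 -m handwheel '[[[0,-1,0,0.3],[0,-1,0,0],[0,-1,0,0],[0,-1,0,0],[0.4,-1,0,0],[0.6,-1,0,0],[0.7,-1,0,0],[0.7,-1,0,0]]]' 70 30;  python3 -m handwheel '[[[0.8,-1,0,0],[0.8,-0.9,0,0],[0,0,0,0],[0,0,0,0]]]' 60 30; python3 - <<'E'
from h import *
s=readout.get_state();print(s['tcp_pos'],s['joints'],s['eef_rot'][2]-s['eef_rot'][0],st([s['tcp_pos']]))
np.savez("w4.npz",**vision.get_calibration("wrist"))
im=vision.capture("wrist")
cv2.imwrite("pics/w4.png",im)
E
```

```text
time_s: 9.65
tcp_pos: [0.5568, -0.0309, 0.3125]
eef_rot: [-43.0, 86.6, 57.4]
contact_force: [0.7, 1.4, 0.3]
gripper_width: 0.0703
time_s: 10.05
tcp_pos: [0.6228, -0.1145, 0.3123]
eef_rot: [-44.8, 86.6, 55.2]
contact_force: [0.3, 0.1, -0.1]
gripper_width: 0.0603
[ 0.62281272 -0.11454618  0.31230186] [  5.57884521  13.47878296   2.85954896  -2.65002802 -77.19712741
 -84.99142821] 100.04933472647764 [[-0.09206868  0.00188576]]
```

View pics/w4.png

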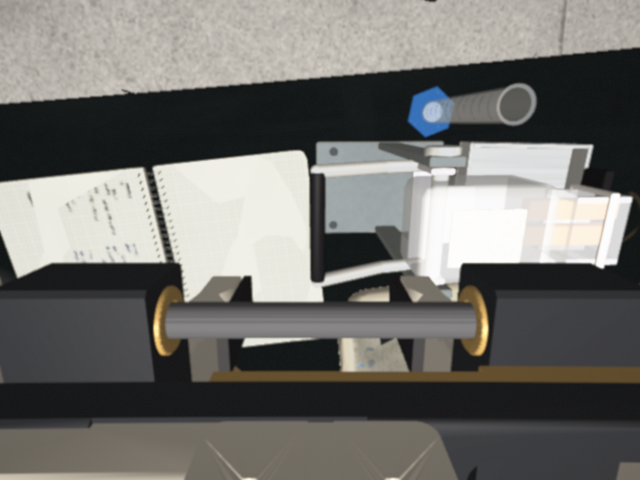

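```bash
python3 - <<'E'
from h import *
np.set_printoptions(precision=4,suppress=True)
c=dict(np.load("w4.npz"))
p=[(319,168),(317,282),(318,225)]
X=plane(c,p,.19);print(X,st(X)); d=X[0]-X[1];print(np.degrees(np.arctan2(d[1],d[0]))-90)
T=vision.get_calibration("top")
print(tri(T,(340+613/5,200+192/5),c,(318,225)))
E
```

```text
[[ 0.5789 -0.1171  0.19  ]
 [ 0.6662 -0.1032  0.19  ]
 [ 0.6206 -0.1104  0.19  ]] [[-0.0871  0.0456]
 [-0.0883 -0.0428]
 [-0.0876  0.0034]]
-260.98439934663645
(array([ 0.6231, -0.1112,  0.1909]), np.float64(0.0055025425439969656))
```

```bash
python3 -m handwheel '[[[0,0.08,-0.9,0],[0,0,-0.9,0],[0,0,-0.9,0],[0,0,-0.6,0],[0,0,-0.2,0],[0,0,0,0]]]' 44 30; python3 - <<'E'
from h import *
s=readout.get_state();print(s['tcp_pos'],s['eef_rot'][2]-s['eef_rot'][0],st([s['tcp_pos']]))
im=vision.capture("wrist")
cv2.imwrite("pics/w5.png",im)
E
```

```text
time_s: 10.7
tcp_pos: [0.6208, -0.106, 0.1741]
eef_rot: [-52.0, 86.2, 48.5]
contact_force: [0.8, -1.1, -0.1]
gripper_width: 0.0442
[ 0.62084218 -0.10603389  0.17411004] 100.47091964839257 [[-0.0833452   0.00237868]]
```

View pics/w5.png

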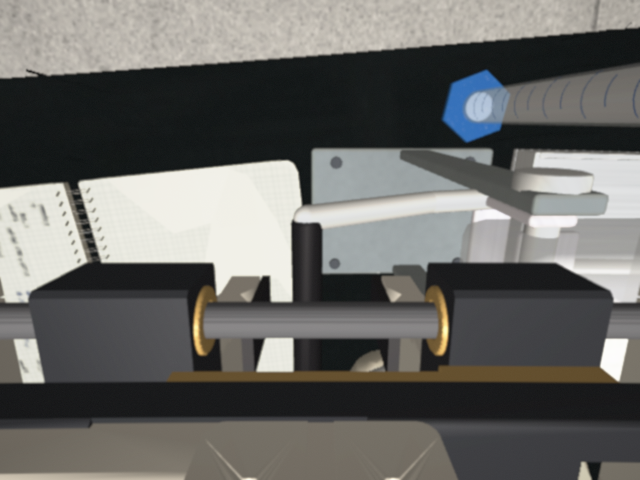

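```bash
python3 -m handwheel '[[[0.02,-0.15,-0.05,0],[0,0,0,0],[0,0,0,0],[0,0,0,0]]]' 6 20; python3 -m handwheel '[[[0,0,0,0],[0,0,0,0]]]'; python3 - <<'E'
from h import *
s=readout.get_state();print(s['tcp_pos'],s['eef_rot'],st([s['tcp_pos']]),s['gripper_width'],s['contact_force'])
E
```

```text
time_s: 11.15
tcp_pos: [0.6247, -0.1123, 0.1784]
eef_rot: [-57.7, 85.9, 42.9]
contact_force: [0.0, 0.5, 0.5]
gripper_width: 0.0173
time_s: 11.35
tcp_pos: [0.6247, -0.1111, 0.1787]
eef_rot: [-56.7, 85.8, 43.8]
contact_force: [1.5, -3.4, -4.1]
gripper_width: 0.0111
[ 0.62465586 -0.11108882  0.17874269] [-56.7192647   85.7814957   43.80767752] [[-0.08897549 -0.00051896]] 0.011119465464104876 [ 1.46364824 -3.42539201 -4.12348131]
```

```bash
python3 -m handwheel '[[[0,0,0.06,0],[0,0.01,0.1,0],[0,0.01,0.12,0],[0,0.01,0.12,0],[0,0.02,0.12,0],[0,0.02,0.12,0],[0,0.03,0.12,0],[0,0.03,0.12,0]]]' 6 20;python3 - <<'E'
from h import *
s=readout.get_state();print(s['tcp_pos'],s['eef_rot'],st([s['tcp_pos']]),s['gripper_width'],s['contact_force'])
E
```

```text
time_s: 12.15
tcp_pos: [0.6235, -0.1052, 0.2133]
eef_rot: [-53.5, 85.9, 46.9]
contact_force: [2.9, 2.5, -7.4]
gripper_width: 0.011
[ 0.62354425 -0.10523695  0.21325554] [-53.53051915  85.92959308  46.91886572] [[-0.0830198  -0.00041961]] 0.011003791436454755 [ 2.92010339  2.54758275 -7.36416479]
```

```bash
python3 -m handwheel '[[[0,0.04,0.1,0],[0,0.04,0.1,0],[0,0.04,0.08,0],[0,0.02,0.05,0],[0,0,0,0]]]' 6 20;python3 - <<'E'
from h import *
s=readout.get_state();print(s['tcp_pos'],s['eef_rot'],st([s['tcp_pos']]),s['gripper_width'],s['contact_force'])
im=vision.capture("scene")
cv2.imwrite("pics/s2.png",im);cv2.imwrite("pics/s2c.png",cv2.resize(im[120:320,300:500],None,fx=3,fy=3))
im=vision.capture("top")
cv2.imwrite("pics/t5.png",im);cv2.imwrite("pics/t5c.png",cv2.resize(im[170:320,280:480],None,fx=4,fy=4))
E
```

```text
time_s: 12.65
tcp_pos: [0.6225, -0.0995, 0.2265]
eef_rot: [-52.4, 86.0, 48.1]
contact_force: [3.3, -0.3, -6.1]
gripper_width: 0.0113
[ 0.62249227 -0.09954201  0.22651296] [-52.3506816   86.04896006  48.07095239] [[-0.07722891 -0.00035231]] 0.011266036920088639 [ 3.25945487 -0.31901497 -6.0678172 ]
```

View pics/s2c.png

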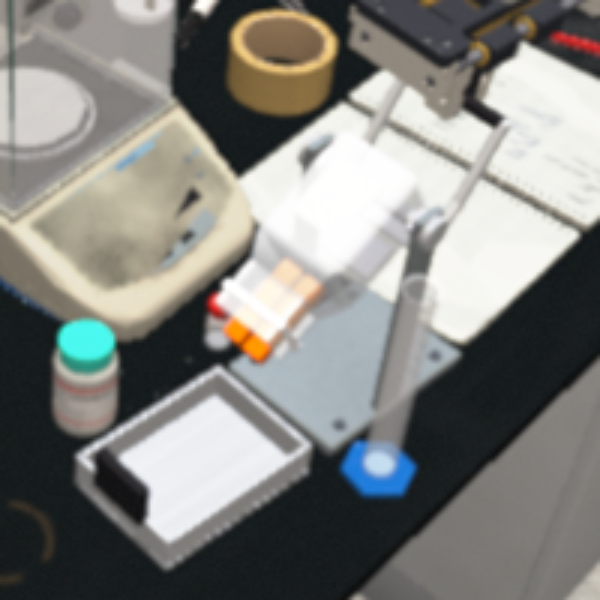

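View pics/t5c.png

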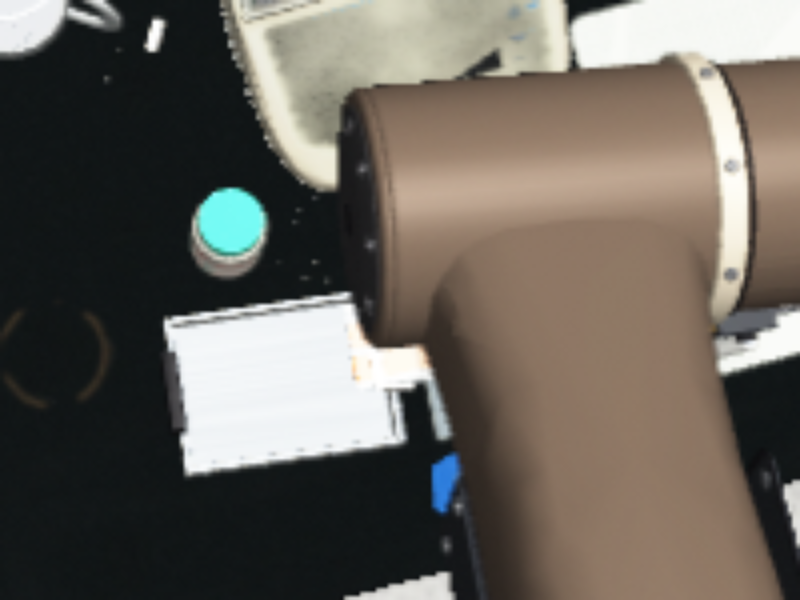

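```bash
python3 -m handwheel '[[[0,0.02,0.08,0],[0,0.01,0.08,0],[0,0,0.05,0]]]' 6 20;python3 - <<'E'
from h import *
s=readout.get_state();print(s['tcp_pos'],s['gripper_width'],s['contact_force'])
E
```

```text
time_s: 13.05
tcp_pos: [0.6219, -0.0997, 0.2274]
eef_rot: [-48.3, 86.3, 51.9]
contact_force: [6.1, -1.9, -15.0]
gripper_width: 0.0113
[ 0.62186649 -0.09965394  0.22741853] 0.011313088023326064 [  6.14854785  -1.87249519 -15.00067047]
```

```bash
python3 -m handwheel '[[[0,0,0,0],[0,0,0,0],[0,0,0,0]]]' 50 20;python3 -m handwheel '[[[0,0,0.6,0],[0,0,0.8,0],[0,0,0.8,0],[0,0,0.5,0],[0,0,0,0]]]';python3 - <<'E'
from h import *
s=readout.get_state();print(s['tcp_pos'],s['gripper_width'],s['contact_force'],s['eef_rot'][2]-s['eef_rot'][0],s['joints'])
im=vision.capture("scene")
cv2.imwrite("pics/s3.png",im);cv2.imwrite("pics/s3c.png",cv2.resize(im[120:320,300:500],None,fx=3,fy=3))
E
```

```text
time_s: 13.35
tcp_pos: [0.623, -0.1001, 0.2299]
eef_rot: [-50.9, 86.3, 49.3]
contact_force: [0.2, 0.2, 0.9]
gripper_width: 0.03
time_s: 13.85
tcp_pos: [0.6224, -0.1005, 0.3483]
eef_rot: [-56.3, 86.0, 44.1]
contact_force: [0.7, -0.1, 0.1]
gripper_width: 0.0497
[ 0.62237304 -0.10051372  0.34825062] 0.04971743588851053 [ 0.71645234 -0.14099779  0.09291468] 100.36865956270715 [  7.01539336  11.98777562   5.32412983  -2.43893463 -80.16366016
 -86.29657901]
```

View pics/s3c.png

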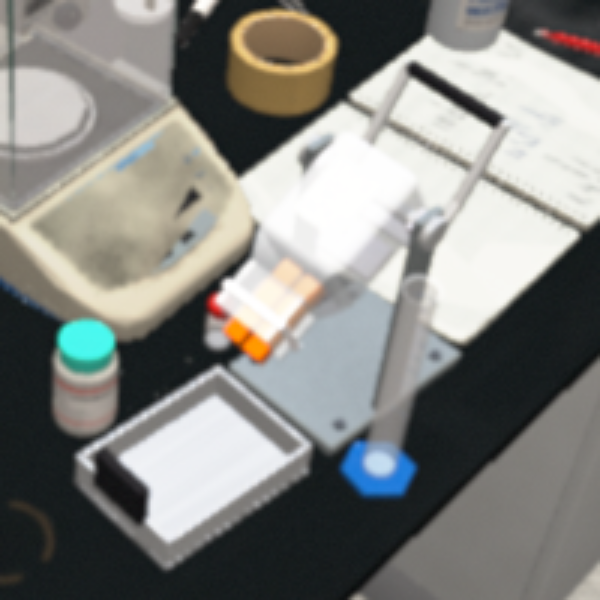

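```bash
python3 - <<'E'
from h import *
np.set_printoptions(precision=4,suppress=True)
T=vision.get_calibration("top");S=vision.get_calibration("scene")
print("tower corner",tri(T,(433,120),S,(362,70)))
print("base",plane(T,[(420,200),(360,217),(400,210)],.05),plane(T,[(433,120)],.3))
print("scene base front px",plane(S,[(345,225),(383,195)],.04))
print("handle expect",proj(S,np.r_[O-.0781*EX,.2347]))
s=readout.get_state();t=np.r_[O+.045*EX-.070*EY]
print(t,(t-s['tcp_pos'][:2])/.04)
E
```

```text
tower corner (array([ 0.8506, -0.0189,  0.3303]), np.float64(0.003062858140944734))
base [[ 0.7456 -0.0443  0.05  ]
 [ 0.7003  0.1082  0.05  ]
 [ 0.7193  0.0067  0.05  ]] [[ 0.8612 -0.0266  0.3   ]]
scene base front px [[ 0.7081  0.101   0.04  ]
 [ 0.7483 -0.0341  0.04  ]]
handle expect [[452.3513 151.3047]]
[0.6703 0.0328] [1.2076 3.3277]
```

```bash
python3 - <<'E'
import cv2
im=cv2.imread("pics/scene0.png");cv2.imwrite("pics/bal.png",cv2.resize(im[30:240,230:430],None,fx=2.8,fy=2.8))
im=cv2.imread("pics/top0.png");cv2.imwrite("pics/balt.png",cv2.resize(im[20:240,300:460],None,fx=2.7,fy=2.7))
E
```

```text
(no output)
```

View pics/bal.png

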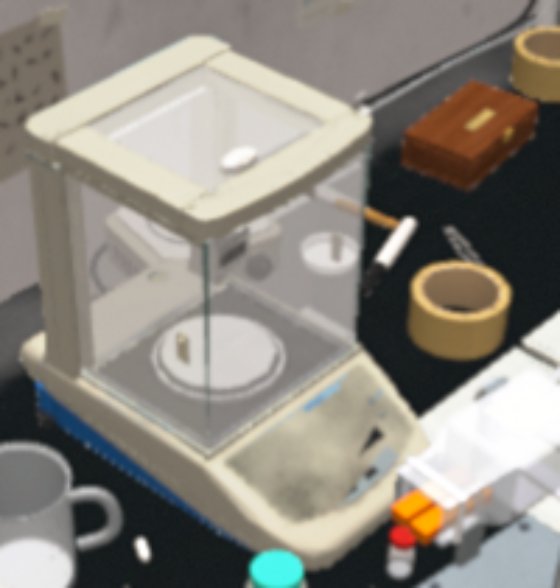

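View pics/balt.png

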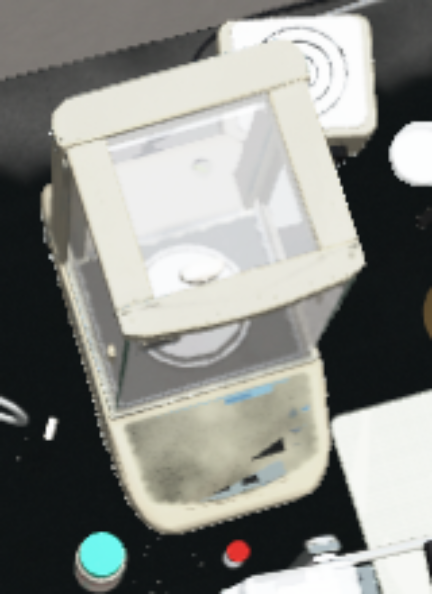

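```bash
python3 -m handwheel '[[[0.4,0.9,0,0],[0.4,0.9,0,0],[0.4,0.9,0,0],[0,0.55,0,0],[0,0,-0.5,0],[0,0,-0.5,0],[0,0,0,0]]]' 0 30;python3 - <<'E'
from h import *
s=readout.get_state();print(s['tcp_pos'],s['gripper_width'],s['contact_force'],s['eef_rot'],s['eef_rot'][2]-s['eef_rot'][0],st([s['tcp_pos']]))
im=vision.capture("wrist")
cv2.imwrite("pics/w6.png",im)
E
```

```text
time_s: 14.6
tcp_pos: [0.6689, 0.0352, 0.3038]
eef_rot: [-54.4, 86.1, 45.9]
contact_force: [-0.0, -0.1, -0.1]
gripper_width: 0.0021
[0.66886658 0.03515973 0.30379796] 0.0021341180024404592 [-0.01561935 -0.07039977 -0.08308415] [-54.44855189  86.06229041  45.88566419] 100.33421608440439 [[ 0.0476139  -0.06897744]]
```

View pics/w6.png

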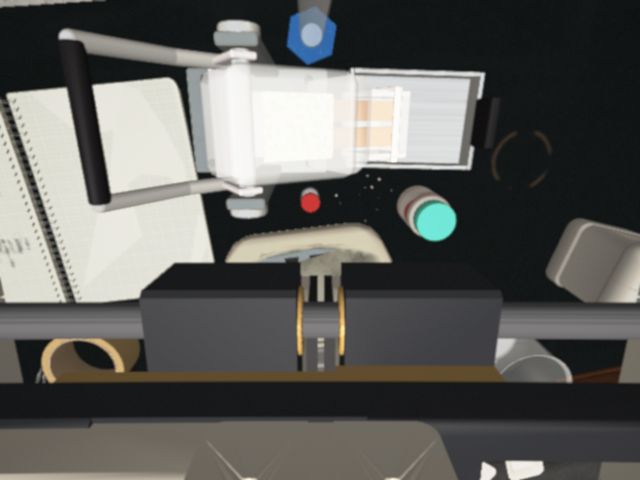

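```bash
python3 -m handwheel '[[[0.05,-0.05,-0.8,0],[0,0,-0.8,0],[0,0,-0.7,0],[0,0,-0.4,0],[0,0,0,0]]]' 0 30;python3 - <<'E'
from h import *
s=readout.get_state();print(s['tcp_pos'],s['contact_force'],s['eef_rot'],st([s['tcp_pos']]))
im=vision.capture("scene")
cv2.imwrite("pics/s4c.png",cv2.resize(im[120:320,300:500],None,fx=3,fy=3))
E
```

```text
time_s: 15.15
tcp_pos: [0.6737, 0.0312, 0.2012]
eef_rot: [-60.3, 85.6, 40.0]
contact_force: [-0.6, 0.1, 0.6]
gripper_width: 0.0002
[0.67368478 0.03119984 0.20123371] [-0.62440024  0.07214827  0.62330834] [-60.29153276  85.59678483  39.99907991] [[ 0.04289169 -0.07305132]]
```

View pics/s4c.png

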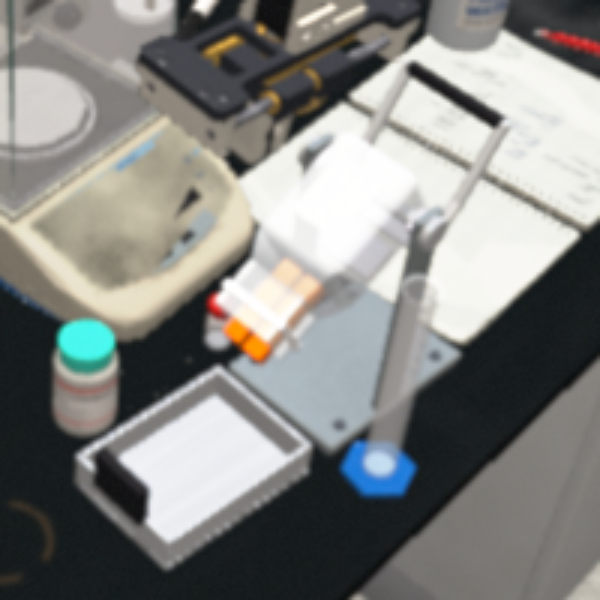

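```bash
python3 -m handwheel '[[[0,0.2,-0.25,0],[0,0,-0.25,0],[-0.3,0,0,0],[0,0,0,0]]]' 0 30;python3 - <<'E'
from h import *
s=readout.get_state();print(s['tcp_pos'],s['contact_force'],s['eef_rot'],st([s['tcp_pos']]))
E
```

```text
time_s: 15.6
tcp_pos: [0.6639, 0.0401, 0.1858]
eef_rot: [-63.3, 85.2, 37.1]
contact_force: [0.1, 0.1, 0.5]
gripper_width: 0.0008
[0.66392536 0.04011777 0.18580939] [0.08508675 0.10110821 0.48561442] [-63.2528408   85.19180143  37.05582544] [[ 0.05334064 -0.06495223]]
```

```bash
python3 -m handwheel '[[[-0.5,0,0,0]]]';python3 -m handwheel '[[[0.5,0,0,0],[0,0,0,0]]]'; python3 - <<'E'
from h import *
s=readout.get_state();print(s['tcp_pos'],s['contact_force'],s['eef_rot'],st([s['tcp_pos']]))
im=vision.capture("scene")
cv2.imwrite("pics/s5c.png",cv2.resize(im[160:300,340:460],None,fx=4,fy=4))
E
```

```text
time_s: 15.7
tcp_pos: [0.645, 0.0403, 0.1858]
eef_rot: [-63.9, 85.2, 36.5]
contact_force: [8.9, -0.2, -1.8]
gripper_width: 0.0006
time_s: 15.9
tcp_pos: [0.6633, 0.0405, 0.1876]
eef_rot: [-64.2, 85.1, 36.2]
contact_force: [-0.1, -0.5, -0.4]
gripper_width: 0.0003
[0.66333431 0.04050371 0.18763782] [-0.12408097 -0.52030894 -0.35995491] [-64.18542072  85.05248628  36.20419883] [[ 0.05382155 -0.0644355 ]]
```

View pics/s5c.png

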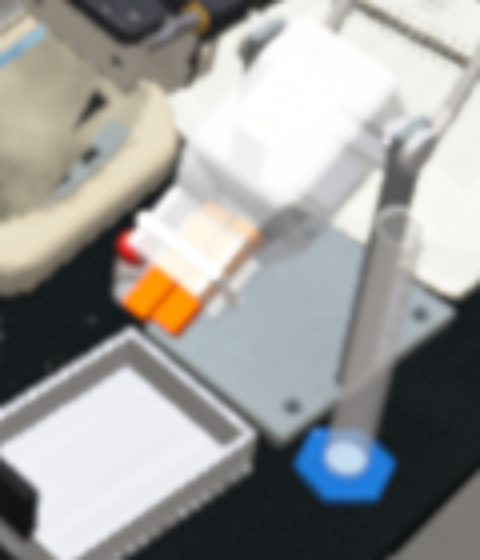

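```bash
python3 -m handwheel '[[[-0.5,0,-0.03,0],[0.5,0,0,0],[-0.5,0,-0.03,0],[0.5,0,0,0],[0,0,0,0]]]'; python3 - <<'E'
from h import *
s=readout.get_state();print(s['tcp_pos'],s['contact_force'],s['eef_rot'],st([s['tcp_pos']]))
im=vision.capture("scene")
cv2.imwrite("pics/s6c.png",cv2.resize(im[160:300,340:460],None,fx=4,fy=4))
E
```

```text
time_s: 16.45
tcp_pos: [0.6615, 0.0408, 0.1869]
eef_rot: [-64.6, 84.9, 35.8]
contact_force: [-0.6, -0.5, -0.5]
gripper_width: 0.0002
[0.66147772 0.04080982 0.18685561] [-0.62425325 -0.50182139 -0.48276327] [-64.63702909  84.904652    35.77326077] [[ 0.0544392 -0.0626581]]
```

View pics/s6c.png

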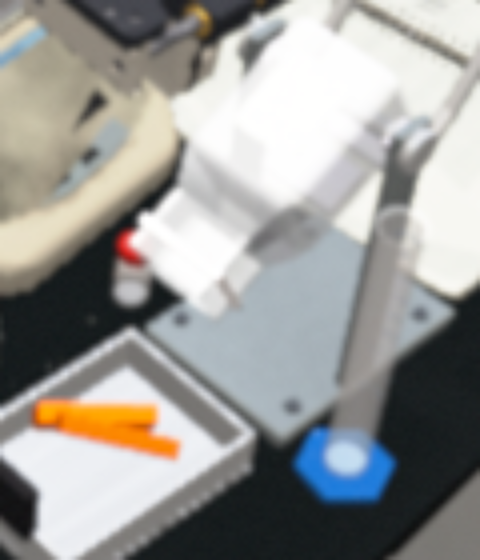

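Both bars now lie in the tray (crop around (110,425)), and the flask is still mouth-down. Next I go back to the handle.

```bash
python3 -m handwheel '[[[0.2,0,0.2,0],[0.05,0,0.9,0],[0,0,0.9,0],[0,0,0.9,0],[0,0,0.9,0],[-0.3,-0.9,0.4,0],[-0.4,-0.9,0,0],[-0.4,-0.9,0,0]]]' 44;python3 -m handwheel '[[[-0.1,-0.8,0,0],[0,0,0,0],[0,0,0,0]]]'; python3 - <<'E'
from h import *
np.set_printoptions(precision=4,suppress=True)
s=readout.get_state();print(s['tcp_pos'],s['contact_force'],s['eef_rot'],s['eef_rot'][2]-s['eef_rot'][0],st([s['tcp_pos']]))
c=vision.get_calibration("wrist")
im=vision.capture("wrist");cv2.imwrite("pics/w7.png",im);np.savez("w7.npz",**c)
im=vision.capture("top");cv2.imwrite("pics/t7.png",im);cv2.imwrite("pics/t7c.png",cv2.resize(im[200:320,280:440],None,fx=5,fy=5,interpolation=cv2.INTER_CUBIC))
E
```

```text
time_s: 17.3
tcp_pos: [0.6255, -0.0673, 0.3662]
eef_rot: [-65.5, 84.9, 35.2]
contact_force: [0.7, -0.3, -0.0]
gripper_width: 0.0437
time_s: 17.6
tcp_pos: [0.6195, -0.1049, 0.3715]
eef_rot: [-67.9, 84.6, 32.6]
contact_force: [-0.3, 0.5, 0.7]
gripper_width: 0.044
[ 0.6195 -0.1049  0.3715] [-0.2904  0.4824  0.6957] [-67.8852  84.6269  32.6023] 100.48740124414097 [[-0.082   0.0035]]
```

View pics/w7.png

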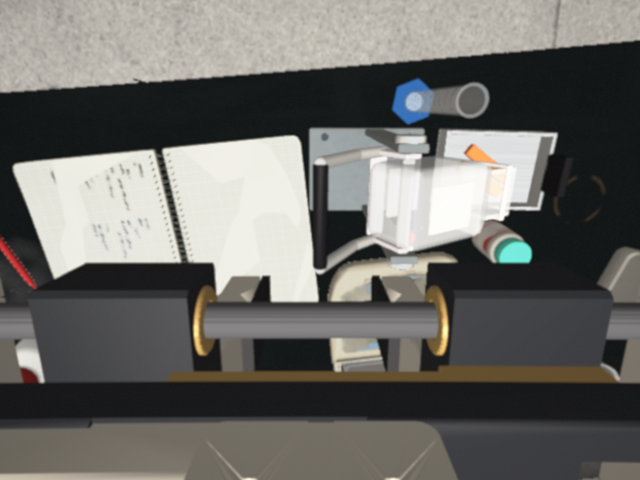

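View pics/t7c.png

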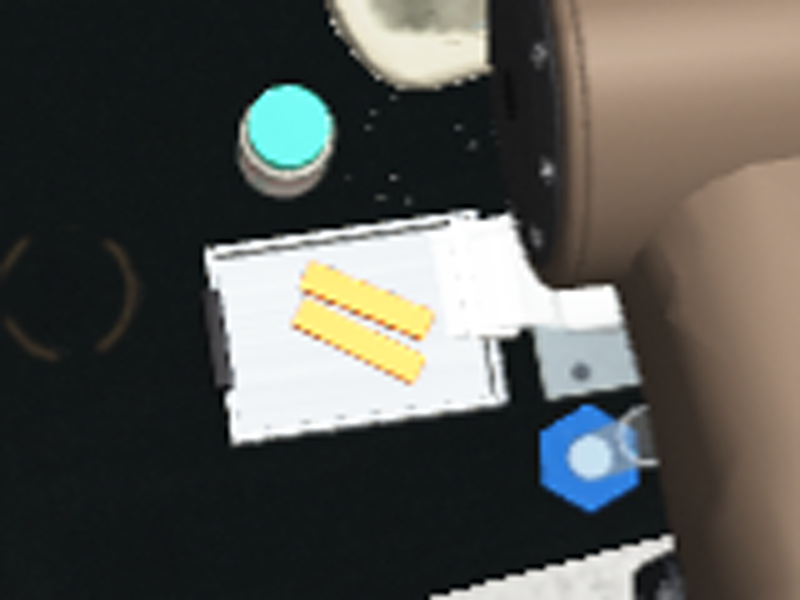

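```bash
python3 -m handwheel '[[[0.06,0,-0.9,0],[0.03,0,-0.9,0],[0.03,0,-0.9,0],[0,0,-0.9,0],[0,0,-0.35,0],[0,0,0,0]]]' 44 20; python3 - <<'E'
from h import *
s=readout.get_state();print(s['tcp_pos'],s['contact_force'],st([s['tcp_pos']]))
im=vision.capture("wrist")
cv2.imwrite("pics/w8.png",im)
E
```

```text
time_s: 18.3
tcp_pos: [0.626, -0.098, 0.2089]
eef_rot: [-68.5, 84.5, 32.5]
contact_force: [-0.0, -0.5, 0.5]
gripper_width: 0.0441
[ 0.6259596  -0.09800325  0.20887205] [-0.04802277 -0.51931812  0.45743336] [[-0.07630278 -0.00403096]]
```

View pics/w8.png

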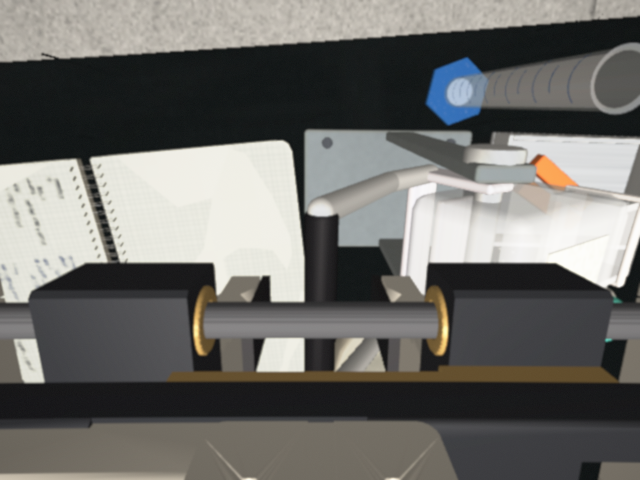

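Centred on the bar (320,240). Closing, then lowering.

```bash
python3 -m handwheel '[[[0,0,0,0],[0,0,0,0],[0,0,0,0],[0,0,0,0],[0,0,0,0]]]' 6 20; python3 -m handwheel '[[[0,0,-0.08,0],[0,-0.03,-0.12,0],[0,-0.03,-0.14,0],[0,-0.03,-0.14,0],[0,-0.02,-0.14,0],[0,-0.02,-0.14,0],[0,-0.01,-0.14,0]]]'
```

```text
time_s: 18.85
tcp_pos: [0.6294, -0.0979, 0.2149]
eef_rot: [-71.8, 84.2, 29.3]
contact_force: [2.7, -2.5, -6.2]
gripper_width: 0.0109
time_s: 19.55
tcp_pos: [0.6314, -0.1073, 0.1889]
eef_rot: [-76.7, 83.6, 24.4]
contact_force: [-3.0, -2.1, 5.6]
gripper_width: 0.0112
```

```bash
python3 -m handwheel '[[[-0.03,-0.02,-0.14,0],[-0.03,-0.01,-0.14,0],[-0.03,0,-0.14,0],[0,0,-0.14,0]]]'; python3 - <<'E'
from h import *
s=readout.get_state();print(s['tcp_pos'],s['contact_force'],st([s['tcp_pos']]))
S=vision.get_calibration("scene")
print(proj(S,np.c_[[O-.09*EX-.0425*EY*k for k in(1,0,-1)],[.19]*3]).round(1))
im=vision.capture("scene")
cv2.imwrite("pics/s9.png",im);cv2.imwrite("pics/s9c.png",cv2.resize(im[120:320,300:500],None,fx=3,fy=3))
E
```

```text
time_s: 19.95
tcp_pos: [0.6321, -0.1095, 0.1731]
eef_rot: [-79.7, 82.9, 21.4]
contact_force: [-4.8, 0.3, 5.8]
gripper_width: 0.0111
[ 0.63212818 -0.10952922  0.17313179] [-4.7745401   0.3375337   5.84385305] [[-0.08871051 -0.0081477 ]]
[[437.3 156. ]
 [452.1 165.6]
 [467.4 175.6]]
```

View pics/s9c.png

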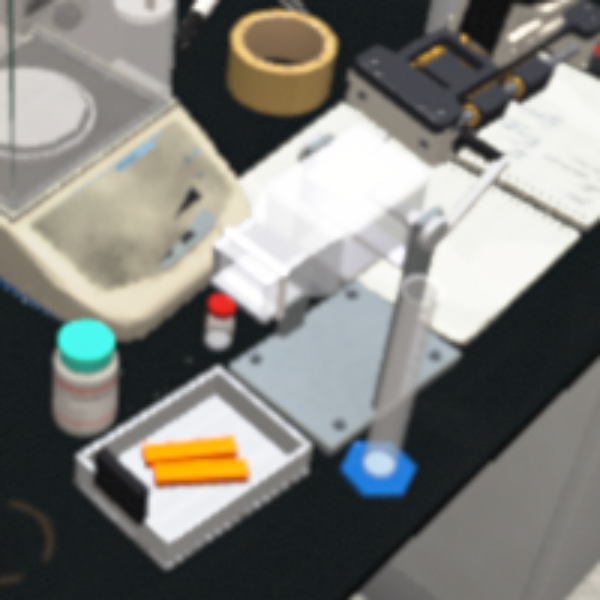

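```bash
python3 -m handwheel '[[[0,0,-0.13,0],[0,0,-0.13,0]]]'; python3 - <<'E'
from h import *
s=readout.get_state();print(s['tcp_pos'],s['contact_force'],st([s['tcp_pos']]))
im=vision.capture("scene")
a=cv2.imread("pics/scene0.png")
v=np.hstack([cv2.resize(x[130:230,360:480],None,fx=3.2,fy=3.2,interpolation=cv2.INTER_CUBIC) for x in(a,im)])
cv2.imwrite("pics/s10.png",v)
E
```

```text
time_s: 20.2
tcp_pos: [0.6327, -0.1097, 0.1659]
eef_rot: [-80.3, 82.8, 20.8]
contact_force: [-12.7, 6.3, 28.7]
gripper_width: 0.011
[ 0.63271407 -0.10967952  0.16592101] [-12.72189208   6.26360808  28.73269515] [[-0.08895834 -0.00869946]]
```

View pics/s10.png

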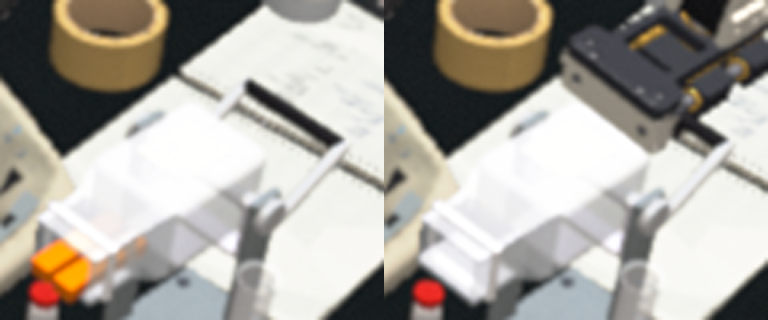

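```bash
python3 -m handwheel '[[[0,0,0,0],[0,0,0,0],[0,0,0,0],[0,0,0,0]]]' 50 20; python3 -m handwheel '[[[0,0,0.6,0],[0,0,0.9,0],[0,0,0.9,0],[0,0,0.9,0],[0,0,0.5,0],[-0.5,-0.5,0,0],[-0.5,-0.8,0,0],[0,0,0,0]]]';python3 - <<'E'
from h import *
s=readout.get_state();print(s['tcp_pos'],s['contact_force'],s['qd'])
im=vision.capture("scene")
a=cv2.imread("pics/scene0.png")
v=np.hstack([cv2.resize(x[130:230,360:480],None,fx=3.2,fy=3.2,interpolation=cv2.INTER_CUBIC) for x in(a,im)])
cv2.imwrite("pics/s11.png",v);cv2.imwrite("pics/s12.png",im)
im=vision.capture("top");cv2.imwrite("pics/t9.png",im);cv2.imwrite("pics/t9c.png",cv2.resize(im[180:320,280:440],None,fx=4,fy=4,interpolation=cv2.INTER_CUBIC))
E
```

```text
time_s: 20.65
tcp_pos: [0.6331, -0.1093, 0.1672]
eef_rot: [-80.4, 82.6, 20.7]
contact_force: [-0.2, 0.1, 0.8]
gripper_width: 0.0379
time_s: 21.45
tcp_pos: [0.5904, -0.162, 0.3213]
eef_rot: [-79.5, 83.0, 21.6]
contact_force: [-0.0, -0.3, -0.1]
gripper_width: 0.0501
[ 0.59036585 -0.16202618  0.32132441] [-0.03252138 -0.31456138 -0.05555283] [ 2.40944977  0.89174033  0.71493734 -0.57670061  0.78832075 -2.12901362]
```

View pics/s11.png

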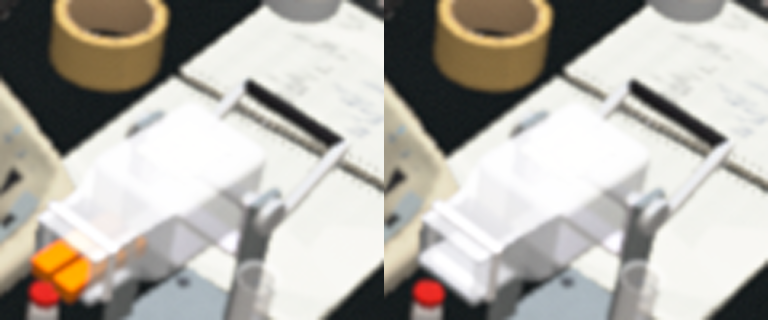

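View pics/s12.png

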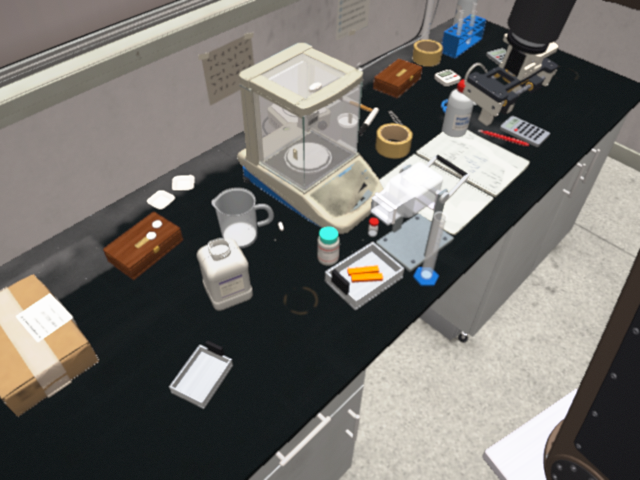

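View pics/t9c.png

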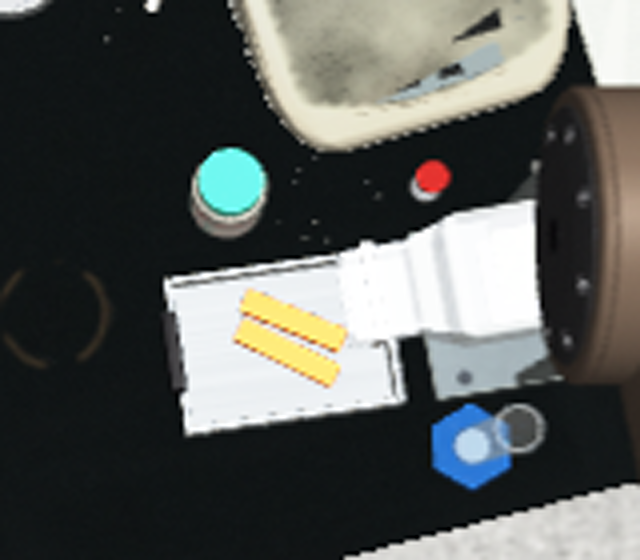

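```bash
python3 - <<'E'
from h import *
from plant import close_job
T=vision.get_calibration("top")
p=np.array([(164,280),(186,436),(406,402)])/4+[280,180]
X=plane(T,p,.032);print("tray centre",st(((X[0]+X[2])/2)[None]))
print("bars",st(plane(T,np.array([(293,320),(287,353)])/4+[280,180],.012)))
im=cv2.imread("pics/t9.png");h=cv2.cvtColor(im,cv2.COLOR_BGR2HSV)
m=cv2.inRange(h,(80,100,120),(95,255,255));n,l,s_,ce=cv2.connectedComponentsWithStats(m);print("jar",plane(T,ce[1:2],.083))
print(close_job())
E
```

```text
tray centre [[0.1559252  0.00351698]]
bars [[ 0.14667383 -0.01068585]
 [ 0.15411915  0.00977721]]
jar [[0.67356604 0.16692804 0.083     ]]
the job is handed in; nothing more can be done
None
```

The job is done and handed in at about 21.6 s of the 67 s allowed. `close_job()` reports no verdict, so the result below rests on my own checks.

**What I did:**
- **Tray:** I carried the larger tray by its grip plate and set it down about 187 mm in front of the axle, because the gripper body would have hit the protruding bars any closer. I then pushed it in with the back of one finger.
- **Flask:** I swung it by the handle to its stop, let go, and tapped its far (-y) side three times until both bars fell out. Then I gripped the handle again and brought the flask level.

**Last checks:**
- **Tray:** its centre is 156 mm in front of the axle and 3–4 mm to the side, with the grip plate on the far end. It was turned about 1° when last measured, before the swing.
- **Bars:** both look flat in the tray, with their middles about 147 and 154 mm in front of the axle.
- **Flask:** the handle and flask look the same as in the starting picture, which I compared by eye.
- **Bystanders:** the jar measures unmoved. The vial, measuring cylinder and reagent bottle look unmoved by eye.
- **Robot:** it is clear of everything.

**What disagreed or went less well:**
- The top and scene cameras differed by up to about 6 mm on the stand's base corners, so I averaged them.
- The tool slowly tilted to about 7° over the run. It did no harm.
- The wrist force reached about 32 N when the flask met its level stop, well under the 120 N limit.

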